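# Stow the chisel tray under the bench riser

### The job

Lay the loose chisel in the empty slot of the tool tray, handle on the same side as its neighbours. Then slide the tray flat along the bench under the riser's shelf, without anything catching the shelf's underside, until you feel it bear gently on the rubber-tipped back stop, and let go. Don't ram the stop and leave the mallet, tape measure and jar where they are.

Things in the scene. Friction and masses are not known exactly. Their poses are not given: they have to be found in the camera images.
- chisel_grip (a point): Loose wood chisel, 205 mm long, lying flat on the bench: ash handle 24 mm thick and 115 mm long, then a steel blade 20 mm wide, 4 mm thick, 80 mm long. This point is on its centre line in the handle, 60 mm from the butt (12 mm above the bench as it lies). x points along the chisel to the blade, z up. It balances about 15 mm from here towards the blade.
- chisel_tip (a point): Cutting edge of the loose chisel, 145 mm from chisel_grip along the chisel's x; axes as chisel_grip.
- tray_slot (a point): Where chisel_grip must come to lie in the tray's empty slot, the chisel's x along this point's y; 35 mm above the tray's underside, 23 mm above its board. The slot: 32 mm wide notches in two dark racks 14 mm thick, 40 mm towards the butt and 105 mm towards the blade, posts 5 mm higher than this point. Next chisel 64 mm off in +x. x points to the tray's back, z up.
- tray_handle (a point): Grip point of the tool tray's handle, a dark wooden bar along x, 26 mm wide (y), 28 mm high, 10 to 38 mm above the bench, that sticks out 90 mm from the tray's front edge. The point is at mid height (24 mm up), 35 mm from the bar's free end. x points from the handle to the tray's back edge (the way it is slid in), z up. The tray's front edge is at x = 55 mm, its back edge at x = 205 mm.
- tray: The tool tray, 0.5 to 1 kg, loose on the bench: a plywood board 150 mm (x) by 250 mm (y), 12 mm thick, with two notched racks, two chisels that stay in it and the handle. Origin under the board's centre, 130 mm in +x from tray_handle; axes as tray_handle. With all chisels lying in their slots it is 48 mm high.
- riser: Plywood bench riser, fixed: two cheeks 18 mm thick, 258 mm apart, under a shelf board. Origin on the bench midway between them; x points into the bay (the way the tray goes in), y across, z up. Cheeks from x = -100 (open mouth) to 90 mm, no floor. The back stop, hidden under the shelf, is pegged by hand: its rubber faces lie anywhere from x = 40 to 65 mm, to be found by feel; they give 1 mm per 6 N.
- shelf_board: The riser's shelf board, 190 (x) by 310 (y) by 16 mm, from riser x = -100 to 90 mm: its underside is 56 mm and its top 72 mm above the bench. Origin at the centre of its underside; axes as the riser.
- mallet: Dark turned carver's mallet standing on its head, 72 mm across, 185 mm tall; origin at the centre of its foot. Leave alone.
- tape: Yellow tape measure, 62 x 36 x 56 mm, standing on the bench; origin at the centre of its underside. Leave alone.
- jar: Amber glass jar with steel lid, 64 mm across, 85 mm tall, standing on the shelf board towards its back; origin at the centre of its underside. Leave alone.
There are look-alikes about, which are no part of the job. Of the things that look like the part that bears chisel_grip, the smallest one is meant.

How it is judged:
By the outcome, as a careful person would: the job done as asked, in the order asked, and still so for the second after the job is handed in, with the robot touching nothing.
It also fails if it takes over 67 s, if anything falls off the work surface, if the arm or the gripper's body presses on something with over 40 N, if the wrist force passes 120 N, or if a joint passes its speed limit or range.

### The arm

A 7-joint arm with a two-finger parallel gripper is mounted at the origin on the work surface. World frame = base frame: x ahead of the robot, y to its left, z up, the work surface at z = 0. Lengths are in m, angles in rad, forces in N, time in s.
With the tool pointing down it reaches from about 0.4 to 0.875 m from the base axis. Payload 19.3 kg.
Tool frame: the origin (TCP) lies between the finger pads; the fingertips stand 17 mm ahead of it and the grasp point (between the pads) lies 2 mm behind it; z points along the fingers, x is the direction in which the jaws open and shut, and the axes are right-handed (so a half turn about z gives the same grasp; the last joint's range is limited). The gripper opens to 85 mm and grips with 20 to 120 N. Pads are 22 mm wide; open, the fingers measure 114 mm over their backs; the gripper's body (76 mm by 85 mm) begins 54 mm behind the grasp point. The pads swing forward as they close: fully open they stand 13 mm farther back than shut.
Start: joints at [1.043, 0.521, -0.036, 1.599, 0.021, 1.021, -0.113], TCP at [0.276, -0.561, 0.248] pointing down, gripper open.
Joint ranges: [-2.91, 2.91], [-0.3, 2.13], [-1.5, 1.42], [0.17, 2.43], [-1.26, 4.41], [0.16, 1.93], [-2.52, 2.52]. Speed limits (rad/s): [1.89, 1.89, 2.39, 2.39, 3.01, 3.01, 3.01].

### API

Orientations are given as [roll, pitch, yaw] about the fixed x, y, z axes, in that order (R = Rz(yaw) Ry(pitch) Rx(roll)).
In Python, from workcell import bot gives the robot as it stands. The module is installed in compiled form; this text tells all that it offers.
- The arm moves only by the tool arm_command, never from a script. Its argument "targets" is a list of rows, each a list of 6 numbers: the shift along the tool's x, y, z in mm, then the turn, a rotation vector about the tool's x, y, z in degrees. In form: [[x, y, z, wx, wy, wz], ...]. A call has 1 to 8 rows; each row shifts and turns the pose as measured when the row begins, along the tool's axes as they then stand; what a row does not reach is not made up. A row lasts 1/10 s, in which the tool goes at most 50 mm and 8.59 degrees, less where a joint would pass 70% of its speed; a pose out of reach is approached as far as the arm can. A call is refused whole if a number of a shift passes 50 or a number of a turn 8.59, either way. A call with a gripper value outside its range is refused whole. "grip" is the opening in per cent of the stroke, from 0 (shut) to 100 (fully open), set as the call begins (left out, the last holds). The fingers move at their own pace and stop on an object; "grip_force" is the grip in N (left out, the last holds). Time passes only in rows, so rows that do not move let the fingers close. It gives the time, the measured TCP pose, the force and the opening at its end, in the units of the state.
- bot.observe(): the state, without advancing time (a new reading comes with each control period).
- bot.grab_frame(name): name is "side" or "top"; returns a dict with "color" (384x512x3 uint8, red, green, blue), "depth" (384x512 float32, m along the optical axis (not along the pixel's ray), 0 where there is no reading), "fov_y" (degrees; the focal length in pixels is half the picture's height over the tangent of half this angle, whatever the lens; pixels are square), "cx", "cy" (the principal point, pixels), "R" (3x3) and "t" (3): a world point X has camera coordinates R X + t. Camera axes: x right, y down, z forward; pixel columns grow to the right and rows downward; lengths in m; the calibration is good to about 2 mm. A picture is of the moment at which its call begins.
- bot.job_done(): hands the job in, once; it reports no verdict.
The state is a dict: "clock": time; "qpos": joint angles; "qd": joint speeds; "joint_efforts": joint torques, N m; "position": TCP position; "tool_rot": TCP orientation; "force": force on the tool from outside, world axes, zero at the start; "moment": the same for the moment, N m; "grip_width": finger opening in m.
Only numpy, scipy, OpenCV 4.12 (cv2) and the standard library are available. Lean on these libraries where they do the work, as an engineer would, in place of code of your own. Each camera call takes 0.05 s, during which the arm holds its last target. There are 200 camera calls.

## Working session

There is one attempt and no reset: what is moved stays moved. The work goes in short steps, Python scripts to look and compute and a tool call to move; the robot and the scene stay as the last step left them, time stands still between calls to the robot, and variables do not carry over. Pictures are saved under pics/ and viewed, about 8 in all and at most 12, crops included, and the job is handed in when it is done.

Besides the shell and the picture viewer there is one more tool, called as name(argument=value, ...) on one line, values as JSON. arm_command: Moves the arm, as the interface text tells. Its arguments: {"type":"object","properties":{"targets":{"type":"array"},"grip":{"type":"number"},"grip_force":{"type":"number"}},"required":["targets"]}

```bash
mkdir -p pics; cat > h.py <<'E'
import numpy as np, cv2
from workcell import bot
def grab(n,f):
    d=bot.grab_frame(n); np.savez(f'pics/{f}.npz',**d); cv2.imwrite(f'pics/{f}.png',cv2.cvtColor(d['color'],cv2.COLOR_RGB2BGR)); return d
def load(f): return np.load(f'pics/{f}.npz')
def K(d): return 192/np.tan(np.radians(float(d['fov_y']))/2)
def px(d,u,v,z=None):
    "world point from depth, or on plane z"
    r=np.array([(u-d['cx'])/K(d),(v-d['cy'])/K(d),1]); R,t=d['R'],d['t']
    if z is None:
        return R.T@(r*float(np.median(d['depth'][int(v)-1:int(v)+2,int(u)-1:int(u)+2]))-t)
    c=-R.T@t; w=R.T@r; return c+w*(z-c[2])/w[2]
def cloud(d):
    v,u=np.mgrid[:384,:512]; z=d['depth']; P=np.stack([(u-d['cx'])/K(d)*z,(v-d['cy'])/K(d)*z,z],-1)
    return (P-d['t'])@d['R']
def crop(f,u0,v0,u1,v1,s,o):
    im=cv2.imread(f'pics/{f}.png')[v0:v1,u0:u1]; cv2.imwrite(f'pics/{o}.png',cv2.resize(im,None,fx=s,fy=s,interpolation=cv2.INTER_CUBIC))
E
python3 - <<'E'
from h import *
a=grab('top','t0');b=grab('side','s0')
for d in(a,b): print(d['fov_y'],d['cx'],d['cy'],d['R'].round(3).tolist(),d['t'].round(3), (-d['R'].T@d['t']).round(3))
im=np.hstack([cv2.imread('pics/t0.png'),cv2.imread('pics/s0.png')])
cv2.imwrite('pics/t0b.png',cv2.resize(cv2.imread('pics/t0.png'),(800,600)))
s=bot.observe();print({k:np.round(v,4).tolist() for k,v in s.items()})
E
```

```text
46.471839268979934 263.32242789269264 188.78301162302984 [[0.005, -1.0, -0.012], [-0.999, -0.005, -0.037], [0.037, 0.012, -0.999]] [-0.19   0.438  1.347] [ 0.389 -0.204  1.36 ]
42.321694676772914 244.17850114194724 195.85109967595744 [[-0.905, -0.426, -0.01], [-0.287, 0.626, -0.725], [0.315, -0.653, -0.689]] [0.334 0.31  1.53 ] [-0.091  0.947  1.282]
{'clock': 0.1, 'qpos': [1.0428, 0.522, -0.0363, 1.5999, 0.0212, 1.0211, -0.1128], 'qd': [0.0001, 0.0004, 0.0004, -0.0017, 0.0002, -0.0001, -0.002], 'joint_efforts': [0.0029, -92.8488, 1.9834, -37.0536, 0.0181, 0.0053, 0.0001], 'position': [0.2761, -0.5604, 0.2478], 'tool_rot': [3.1415, 0.001, -1.113], 'force': [0.2691, 0.1264, -0.5869], 'moment': [0.017, 0.0073, 0.007], 'grip_width': 0.0854}
```

View pics/t0b.png

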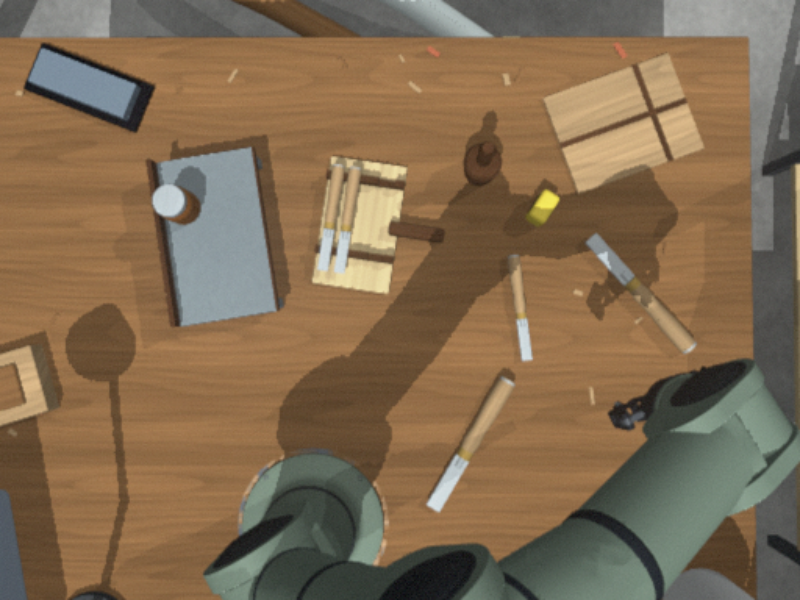

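View pics/s0.png

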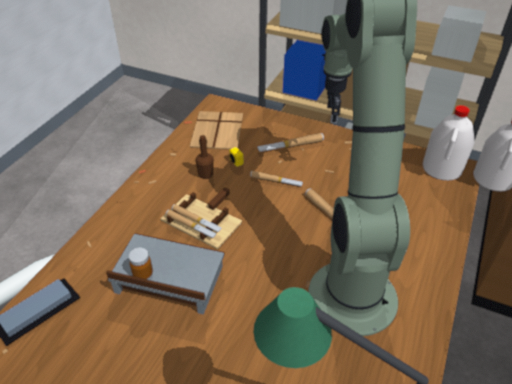

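The top view shows the tray at about (360,225) with its handle at (420,232), and the riser at (215,235) with the jar on it. There are three chisel candidates, in 800x600 pixels: A (518,308), B (640,295) and C (470,440). A looks the smallest, so I'll enlarge and measure it.

```bash
python3 - <<'E'
from h import *
crop('t0',305,150,355,240,8,'c1'); crop('t0',185,90,295,195,7,'c2')
a=load('t0');P=cloud(a)
s=1/1.5625
for n,p,q in [('A',(514,257),(527,359)),('B',(691,349),(592,237)),('C',(510,377),(434,507))]:
    p=px(a,p[0]*s,p[1]*s,.01);q=px(a,q[0]*s,q[1]*s,.003);print(n,p.round(3),q.round(3),np.linalg.norm(p-q).round(3))
E
```

```text
A [ 0.513 -0.385  0.01 ] [ 0.316 -0.411  0.003] 0.199
B [ 0.338 -0.724  0.01 ] [ 0.553 -0.537  0.003] 0.285
C [ 0.282 -0.378  0.01 ] [ 0.031 -0.233  0.003] 0.289
```

View pics/c1.png

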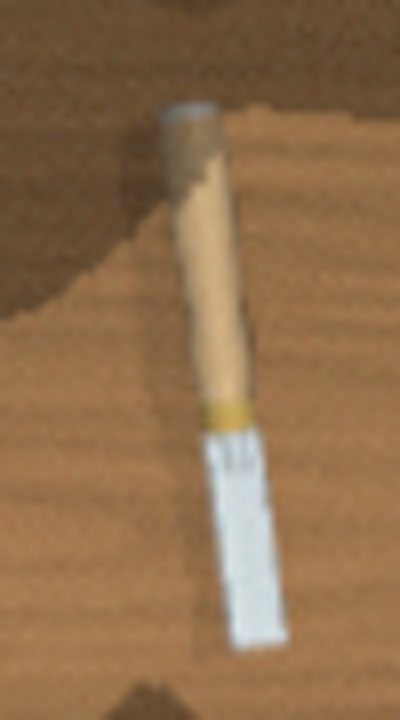

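View pics/c2.png

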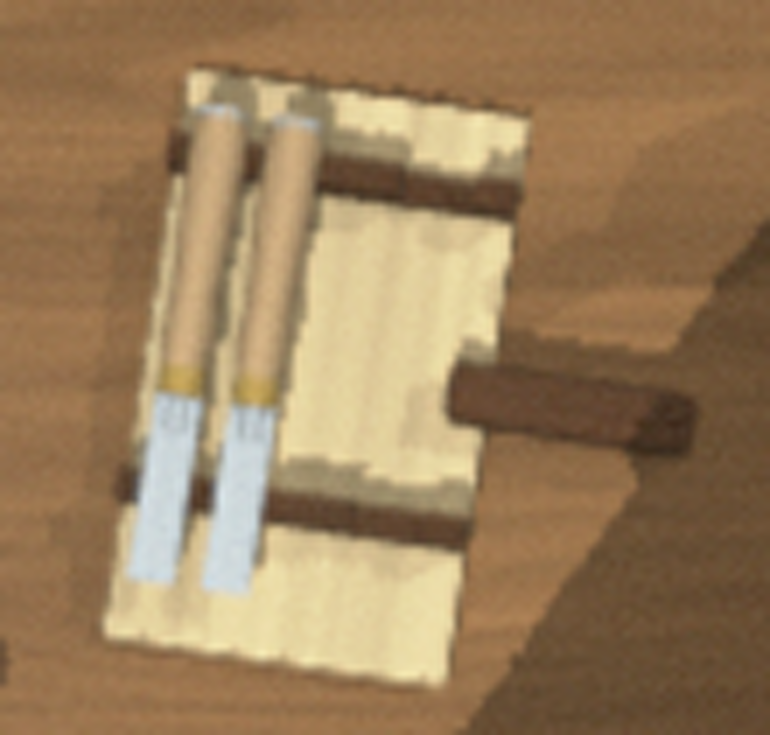

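A measures 199 mm, which matches 205 mm; B and C are about 285 mm. A is therefore the smallest one and the one meant. Its butt is at crop (191,103) and its tip at (260,643). The tray's free rack stretch lies to the right of the second chisel. Next I'll work out the poses.

```bash
python3 - <<'E'
from h import *
a=load('t0');b=load('s0');P=cloud(a).reshape(-1,3);Q=cloud(b).reshape(-1,3)
f=lambda x,o,s:(x+.5)/s-.5+o
def c1(u,v,z): return px(a,f(u,305,8),f(v,150,8),z)
def c2(u,v,z): return px(a,f(u,185,7),f(v,90,7),z)
bu=c1(191,106,.018);ti=c1(260,645,.012); ti=c1(260,645,.004)
d=(ti-bu);print('chisel',bu,ti,np.hypot(*d[:2]),'yaw',np.degrees(np.arctan2(d[1],d[0])))
C=[c2(*p,.012) for p in[(190,65),(530,118),(443,688),(105,637)]]
C=np.array(C);print('tray corners',C.round(4),np.linalg.norm(C-np.roll(C,-1,0),axis=1).round(4))
# depth noise on bench
m=(P[:,0]>.2)&(P[:,0]<.3)&(P[:,1]>-.3)&(P[:,1]<-.2);print('benchz',np.median(P[m,2]),P[m,2].std())
x=C[0]+C[3]-C[1]-C[2];x/=np.linalg.norm(x);y=C[2]+C[3]-C[0]-C[1];y/=np.linalg.norm(y)
print('yaw x',np.degrees(np.arctan2(x[1],x[0])),'from y',np.degrees(np.arctan2(-y[0],y[1])), 'cen',C.mean(0))
th=np.arctan2(x[1]+(-(-y[0]))*0 ,x[0]);o=C.mean(0)
X=np.array([np.cos(th),np.sin(th)]);Y=np.array([-X[1],X[0]])
for nm,W in(('top',P),('side',Q)):
    L=np.c_[(W[:,:2]-o[:2])@X,(W[:,:2]-o[:2])@Y,W[:,2]]
    m=(abs(L[:,0])<.085)&(abs(L[:,1])<.135)&(L[:,2]<.07)&(L[:,2]>-.01);T=L[m]
    H=np.full((28,18),np.nan)
    for i in range(28):
        for j in range(18):
            k=(abs(T[:,1]-(-.135+.01*i))<.005)&(abs(T[:,0]-(-.085+.01*j))<.005)
            if k.any():H[i,j]=np.percentile(T[k,2],80)*1000
    print(nm);print('\n'.join(' '.join('%3.0f'%q for q in r) for r in H))
# riser
for nm,W in(('top',P),('side',Q)):
    m=(W[:,2]>.064)&(W[:,2]<.080)&(W[:,1]>0)&(W[:,1]<.35)&(W[:,0]>.3)&(W[:,0]<.8)
    r=cv2.minAreaRect(W[m][:,:2].astype(np.float32));print(nm,m.sum(),np.median(W[m][:,2]),r,cv2.boxPoints(r).tolist())
E
```

```text
chisel [ 0.51730935 -0.38257023  0.018     ] [ 0.31486667 -0.41042495  0.004     ] 0.20435001210157405 yaw -172.16568698679305
tray corners [[ 0.7116 -0.0288  0.012 ]
 [ 0.6887 -0.1767  0.012 ]
 [ 0.4411 -0.1406  0.012 ]
 [ 0.4624  0.0056  0.012 ]] [0.1497 0.2503 0.1478 0.2515]
benchz -0.00022865019644071363 0.1357165207222433
yaw x 81.46628349402611 from y 81.92684241289253 cen [ 0.57593393 -0.08513675  0.012     ]
top
  2   0   3  -0   0   0   4  -1   3   1   0  -0   2   2   4  -0   1  -1
  3  11  12  13  13  13  10  13  11  12  10  12  13  10   8  12   7  -2
 -0  11  13  14  12  13  14  14  12  16   9  12  14  14  14  12  12  -1
  4  12  15  13  14  13  14  13  13  14  41  46  40  41  45  44  13   3
 -2  16  39  28  20  17  30  25  41  36  46  48  41  44  48  44  43  -1
  1  41  39  34  25  26  40  43  40  42  45  48  42  43  49  42  41   1
  2  13  24  16  15  16  25  22  23  28  45  47  40  42  48  44  23  -0
  2  10  13  14  13  14  13  13  14  15  44  48  43  43  49  43  13   2
  1  13  15  13  12  14  12  12  13  13  44  49  40  44  47  44  12   0
  1  12  13  14  12  12  12 
[... 3275 characters left out ...]
2   7  11 nan
  1   2   0   5   2   4  -1   5   2   4   7  -1   5   0   2   6   3 nan
top 6276 0.07103945396519784 ((0.5464545488357544, 0.1750592738389969), (0.31102606654167175, 0.18569323420524597), 9.487896919250488) [[0.37776410579681396, 0.24100112915039062], [0.4083735942840576, 0.05784810334444046], [0.7151449918746948, 0.10911741852760315], [0.6845355033874512, 0.2922704517841339]]
side 3824 0.07300651635530314 ((0.5488461256027222, 0.17733821272850037), (0.315250039100647, 0.2021176964044571), 9.101114273071289) [[0.3772203028202057, 0.25219210982322693], [0.40919068455696106, 0.052618928253650665], [0.720471978187561, 0.1024843156337738], [0.6885015964508057, 0.30205750465393066]]
```

```bash
python3 - <<'E'
from h import *
crop('t0',85,80,195,220,5,'c3')
E
```

```text
(no output)
```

View pics/c3.png

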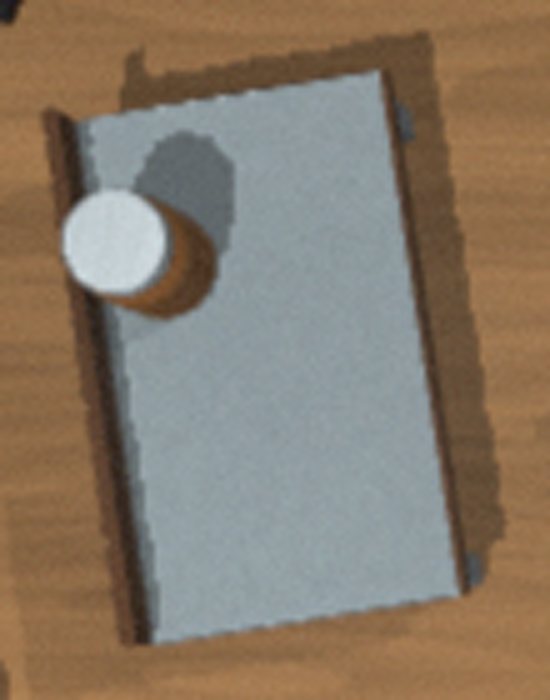

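The shelf's front edge is on the right, running from (382,70) to (463,597) in the crop. The cheek faces show at (403,122) and (475,570), with the lip and jar at the back. Next I'll refine these into targets.

```bash
cat >> h.py <<'E'
from scipy.spatial.transform import Rotation as Ro
def go(p,yaw_deg,pr=1):
    "tool-frame shift (mm) and turn (deg) from the present pose to p, tool down, jaw yaw"
    s=bot.observe(); A=Ro.from_euler('xyz',s['tool_rot']); y=np.radians(yaw_deg)
    B=Ro.from_euler('xyz',[np.pi,0,y])
    d=A.inv().apply(np.array(p)-s['position'])*1000; w=np.degrees((A.inv()*B).as_rotvec())
    print('t',round(s['clock'],2),'pos',np.round(s['position'],4),'F',np.round(s['force'],1),'w',round(s['grip_width'],4)); print('shift',d.round(1),'turn',w.round(2))
def T(o,deg,l):
    a=np.radians(deg);return np.array(o[:2])+[np.cos(a)*l[0]-np.sin(a)*l[1],np.sin(a)*l[0]+np.cos(a)*l[1]]
def L(o,deg,p): return T([0,0],-deg,np.array(p)[:2]-np.array(o)[:2])
E
python3 - <<'E'
from h import *
a=load('t0');f=lambda x,o,s:(x+.5)/s-.5+o
c2=lambda u,v,z: px(a,f(u,185,7),f(v,90,7),z)
c3=lambda u,v,z: px(a,f(u,85,5),f(v,80,5),z)
o=[.5759,-.0851];th=81.7
for n,u,v,z in[('hnd far',692,425,.038),('hnd near top',455,362,.038),('hnd near bot',448,420,.038),('hndfar top',697,397,.038),('hnd far bot',688,455,.038),('ch1 butt',219,106,.040),('ch2 butt',299,122,.040),('ch1 fer',184,380,.035),('ch2 fer',257,390,.035),('ch1 tip',151,581,.037),('ch2 tip',227,590,.037),('notch1 R',518,185,.04),('rack1L',168,130,.04),('rack2R',470,520,.04)]:
    print(n,(L(o,th,c2(u,v,z))*1000).round(1))
# riser: front corners top face
TR=c3(382,70,.072);BR=c3(463,597,.072);d=TR-BR
print('front',TR,BR,np.hypot(*d[:2]),'xyaw',np.degrees(np.arctan2(d[1],d[0]))+90)
for u,v in[(75,122),(150,645)]: print(c3(u,v,.072))
for p in[(398,103,.056),(398,142,.056),(472,550,.056),(476,586,.056),(412,140,0),(482,550,0),(414,108,0),(484,584,0)]: print('cheek',p,(L((TR+BR)/2,np.degrees(np.arctan2(d[1],d[0]))+90,c3(*p))*1000).round(1))
# side depth slices of notches
P=cloud(a).reshape(-1,3);Q=cloud(load('s0')).reshape(-1,3)
for W in(P,Q):
    l=np.array([L(o,th,p) for p in W[(abs(W[:,0]-.57)<.2)&(abs(W[:,1]+.08)<.15)]]);z=W[(abs(W[:,0]-.57)<.2)&(abs(W[:,1]+.08)<.15)][:,2]
    m=(abs(l[:,1]+.087)<.006)&(l[:,0]<.01)
    for x0 in np.arange(-.078,.008,.004):
        k=m&(abs(l[:,0]-x0)<.002);print(round(x0*1000),'%.0f'%(1000*np.median(z[k])) if k.any() else '-',end=' | ')
    print()
print('grip',T([.51731,-.38257],-172.17,[.068,0]),'slot',T(o,th,[-.043,-.047]))
go([*T([.51731,-.38257],-172.17,[.068,0]),.12],-82.17)
E
```

```text
hnd far [-163.3    0.2]
hnd near top [-59.9 -11.4]
hnd near bot [-60.7  13.5]
hndfar top [-163.6  -11.9]
hnd far bot [-163.5   13.1]
ch1 butt [  55.8 -104.4]
ch2 butt [  21.1 -102.7]
ch1 fer [53.3 12.9]
ch2 fer [21.9 12.5]
ch1 tip [53.7 99.8]
ch2 tip [21.2 98.8]
notch1 R [-75.1 -89.7]
rack1L [ 75.7 -91.1]
rack2R [-76.4  54.3]
front [0.71225727 0.11151997 0.072     ] [0.40554836 0.06037236 0.072     ] 0.3109444291519615 xyaw 99.46767571536797
[0.6812598  0.29061788 0.072     ]
[0.37687196 0.24130919 0.072     ]
cheek (398, 103, 0.056) [  -3.2 -139.2]
cheek (398, 142, 0.056) [   0.3 -116.3]
cheek (472, 550, 0.056) [ -6.2 128.4]
cheek (476, 586, 0.056) [ -5.3 149.6]
cheek (412, 140, 0) [   2.7 -130.3]
cheek (482, 550, 0) [ -1.4 125.6]
cheek (414, 108, 0) [  -1.5 -149.7]
cheek (484, 584, 0) [  0.6 146.3]
-78 -2 | -74 35 | -70 40 | -66 38 | -62 38 | -58 39 | -54 20 | -50 21 | -46 25 | -42 21 | -38 22 | -34 25 | -30 24 | -26 29 | -22 40 | -18 39 | -14 41 | -10 40 | -6 40 | -2 39 | 2 39 | 6 38 | 
-78 10 | -74 41 | -70 33 | -66 35 | -62 33 | -58 33 | -54 19 | -50 23 | -46 25 | -42 20 | -38 25 | -34 17 | -30 22 | -26 27 | -22 28 | -18 28 | -14 39 | -10 34 | -6 37 | -2 - | 2 42 | 6 42 | 
grip [ 0.44994399 -0.39183393] slot [ 0.6162004  -0.13443435]
t 0.1 pos [ 0.2761 -0.5604  0.2478] F [ 0.3  0.1 -0.6] w 0.0854
shift [ -74.3 -230.5  127.8] turn [1.00e-02 5.00e-02 1.84e+01]
```

arm_command(targets=[[-12.4,-38.4,18,0,0,0],[-12.4,-38.4,18,0,0,0],[-12.4,-38.4,18,0,0,0],[-12.4,-38.4,18,0,0,0],[-12.4,-38.4,18,0,0,0],[-12.4,-38.4,18,0,0,0],[0,0,0,0,0,8.5],[0,0,0,0,0,8.5]], grip=60, grip_force=60)

```text
clock: 0.9
position: [0.4543, -0.3856, 0.1331]
tool_rot: [3.139, 0.003, -1.419]
force: [0.2, -1.4, 0.5]
grip_width: 0.0508
```

```bash
python3 -c "
from h import *
go([.44994,-.39183,.06],-82.17)"
```

```text
t 0.9 pos [ 0.4543 -0.3856  0.1331] F [ 0.2 -1.4  0.5] w 0.0508
shift [ 5.7  5.1 73.1] turn [0.17 0.14 0.88]
```

arm_command(targets=[[5.6,5.1,20,0.17,0.14,0.9],[0,0,25,0,0,0],[0,0,20,0,0,0],[0,0,6,0,0,0],[0,0,0,0,0,0]])

```text
clock: 1.4
position: [0.451, -0.3902, 0.059]
tool_rot: [3.141, 0.001, -1.439]
force: [0.2, 0.3, -0.2]
grip_width: 0.0511
```

```bash
python3 -c "
from h import *
go([.44994,-.39183,.02],-82.17)
grab('top','t1');grab('side','s1')
crop('t1',290,150,370,240,6,'c4')"
```

```text
t 1.4 pos [ 0.451  -0.3902  0.059 ] F [ 0.2  0.3 -0.2] w 0.0511
shift [ 1.5  1.2 39. ] turn [ 0.05  0.05 -0.26]
```

View pics/c4.png

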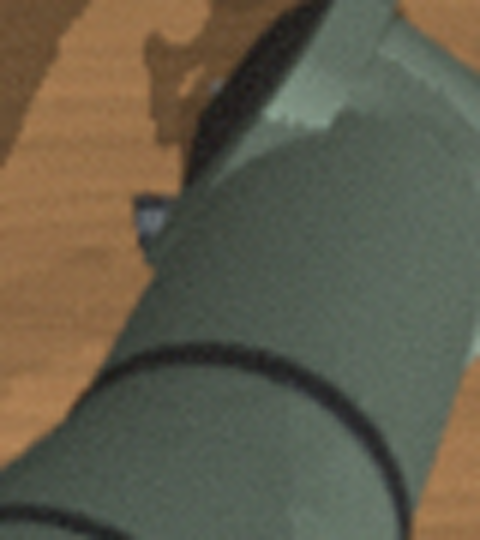

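In this crop the arm hides the jaws. The lateral margin is ±13 mm against a few mm of measuring error, so I'll go down and close.

arm_command(targets=[[1.5,1.2,15,0,0,-0.2],[0,0,12,0,0,0],[0,0,8,0,0,0],[0,0,3,0,0,0],[0,0,0,0,0,0]])

```text
clock: 2.0
position: [0.4513, -0.3933, 0.0216]
tool_rot: [-3.139, -0.002, -1.435]
force: [0.2, 0.2, -0.6]
grip_width: 0.0513
```

arm_command(targets=[[0,0,0,0,0,0],[0,0,0,0,0,0],[0,0,0,0,0,0],[0,0,0,0,0,0],[0,0,0,0,0,0]], grip=0)

```text
clock: 2.5
position: [0.4517, -0.3935, 0.0226]
tool_rot: [-3.138, -0.003, -1.435]
force: [-0.6, 0.1, -1.4]
grip_width: 0.023
```

arm_command(targets=[[0,0,-5,0,0,0],[0,0,-15,0,0,0],[0,0,-25,0,0,0],[0,0,-30,0,0,0],[0,0,-25,0,0,0],[0,0,0,0,0,0]])

```text
clock: 3.1
position: [0.4511, -0.3932, 0.1306]
tool_rot: [-3.138, -0.004, -1.435]
force: [0.5, -0.5, -1.2]
grip_width: 0.0227
```

```bash
python3 - <<'E'
from h import *
s=T([.5759,-.0851],81.7,[-.042,-.046+.008]);print(s, bot.observe()['grip_width'])
go([*s,.115],81.7-180)
E
```

```text
[ 0.60743902 -0.13214562] 0.022705170889380906
t 3.1 pos [ 0.4511 -0.3932  0.1306] F [ 0.5 -0.5 -1.2] w 0.0227
shift [-237.6 -190.1   15.5] turn [-0.24 -0.17 16.06]
```

arm_command(targets=[[-24,-19,0,0,0,0],[-32,-26,0,0,0,0],[-32,-26,0,0,0,0],[-32,-26,0,0,0,0],[-32,-26,0,0,0,0],[-32,-26,0,0,0,0],[-30,-25,0,0,0,0],[-20,-14,0,0,0,0]])

```text
clock: 3.9
position: [0.6092, -0.1314, 0.1343]
tool_rot: [-3.136, -0.007, -1.444]
force: [-0.6, -0.7, -0.6]
grip_width: 0.0228
```

arm_command(targets=[[0,0,0,0,0,4],[0,0,0,0,0,4],[0,0,0,0,0,4],[0,0,0,0,0,4],[0,0,0,0,0,0]])

```text
clock: 4.4
position: [0.6103, -0.1244, 0.1348]
tool_rot: [-3.135, -0.003, -1.726]
force: [0.0, 0.3, -1.3]
grip_width: 0.0226
```

```bash
python3 - <<'E'
from h import *
go([*T([.5759,-.0851],81.7,[-.042,-.046+.008]),.1],81.7-180)
grab('top','t2');grab('side','s2')
im=np.hstack([cv2.resize(cv2.imread('pics/t2.png')[80:200,180:300],None,fx=3.3,fy=3.3,interpolation=2),cv2.resize(cv2.imread('pics/s2.png')[150:270,140:260],None,fx=3.3,fy=3.3,interpolation=2)])
cv2.imwrite('pics/c5.png',im)
E
```

```text
t 4.4 pos [ 0.6103 -0.1244  0.1348] F [ 0.   0.3 -1.3] w 0.0226
shift [ 8.   1.9 34.8] turn [-0.38 -0.16 -0.57]
```

View pics/c5.png

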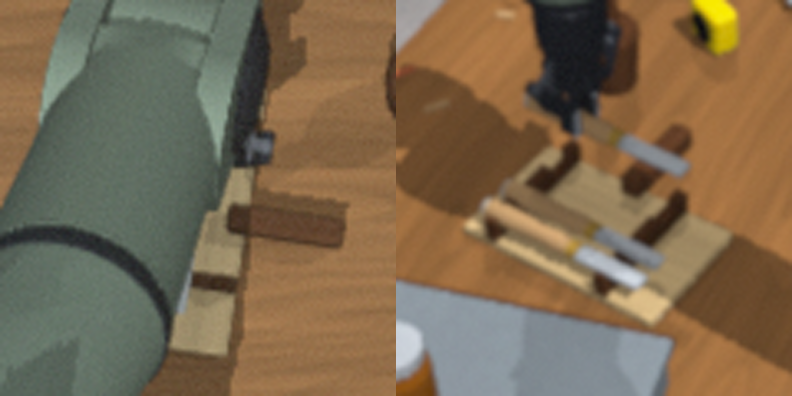

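The side view (right half) shows the chisel held over the slot, with ferrule at about (622,142) and tip at (688,165), roughly parallel to the neighbours. The arm covers it in the top view. I'll measure its tilt and yaw from depth.

```bash
python3 - <<'E'
from h import *
b=load('s2');o=[.5759,-.0851];th=81.7
W=cloud(b).reshape(-1,3)
l=np.c_[np.array([L(o,th,p) for p in W]),W[:,2]]
rgb=b['color'].reshape(-1,3)
vu=np.mgrid[:384,:512].reshape(2,-1).T
m=(abs(l[:,0]+.045)<.04)&(l[:,1]>-.03)&(l[:,1]<.15)&(l[:,2]>.075)&(l[:,2]<.19)&(abs(vu[:,0]-192)<20)&(abs(vu[:,1]-215)<25)
q=l[m];print(len(q));
for y0 in np.arange(-.03,.13,.01):
    k=abs(q[:,1]-y0)<.005
    if k.sum()>3: print(round(y0,3),k.sum(),(np.median(q[k],0)*1000).round(1),(q[k][:,0].min()*1000).round(),(q[k][:,0].max()*1000).round())
for u,v in[(688,160),(682,172)]:
    p=px(b,140+(u-396)/3.3,150+v/3.3,.125);print('tip',L(o,th,p)*1000)
print(L(o,th,bot.observe()['position'])*1000)
E
```

```text
242
-0.03 50 [-27.8 -28.3 157.2] -69.0 -7.0
-0.02 21 [-25.2 -21.4 137. ] -43.0 -8.0
-0.01 18 [-25.8  -8.4 134.6] -40.0 -20.0
0.0 14 [-26.5  -2.6 132.8] -37.0 -21.0
0.01 19 [-28.4  10.  132.2] -44.0 -21.0
0.02 16 [-29.4  19.  129.2] -42.0 -22.0
0.03 17 [-31.5  29.6 126.2] -41.0 -21.0
0.04 14 [-33.   40.7 126. ] -41.0 -22.0
0.05 14 [-32.3  50.3 126.6] -44.0 -23.0
0.06 12 [-31.   60.1 128. ] -45.0 -22.0
0.07 14 [-32.9  69.8 127.6] -41.0 -22.0
0.08 15 [-32.   79.9 126.7] -45.0 -21.0
0.09 15 [-30.8  91.8 127.1] -44.0 -20.0
tip [-44.86539082  89.33076789]
tip [-27.13717267  94.25181289]
[-34.09449694 -39.82938432]
```

The blade is level (z about 127 mm along its length), parallel to the tray's y and 1 to 2 mm from the TCP line. Now I'll align it and lower.

arm_command(targets=[[8,3.5,10,-0.3,-0.1,-0.5],[0,0,15,0,0,0],[0,0,15,0,0,0],[0,0,15,0,0,0],[0,0,5,0,0,0],[0,0,0,0,0,0]])

```text
clock: 5.1
position: [0.604, -0.1333, 0.0678]
tool_rot: [3.14, -0.001, -1.709]
force: [-1.0, -0.6, -1.3]
grip_width: 0.0227
```

```bash
python3 - <<'E'
from h import *
go([*T([.5759,-.0851],81.7,[-.042,-.046+.0095]),.045],81.7-180)
grab('side','s3')
o=[.5759,-.0851];th=81.7
W=cloud(load('s3')).reshape(-1,3)
l=np.c_[np.array([L(o,th,p) for p in W]),W[:,2]]
for x0,x1,z0,z1 in((-.07,-.02,.05,.09),(.008,.036,.03,.06),(.04,.07,.03,.06)):
  q=l[(l[:,0]>x0)&(l[:,0]<x1)&(l[:,2]>z0)&(l[:,2]<z1)]
  for y0 in np.arange(.03,.12,.01):
    k=abs(q[:,1]-y0)<.005
    if k.sum()>5: print(round(y0,3),k.sum(),(q[k].mean(0)*1000).round(1),(np.percentile(q[k][:,0],[5,95])*1000).round(1))
E
```

```text
t 5.1 pos [ 0.604  -0.1333  0.0678] F [-1.  -0.6 -1.3] w 0.0227
shift [-1.6 -1.8 22.8] turn [ 0.09 -0.04  0.37]
0.03 14 [-40.4  31.   62. ] [-52.7 -33.7]
0.04 14 [-43.7  39.9  60.6] [-51.2 -36.6]
0.05 12 [-41.6  49.8  60.6] [-48.6 -33.6]
0.06 13 [-41.3  60.7  63.4] [-50.2 -33. ]
0.07 15 [-43.3  70.9  61.5] [-53.4 -32.3]
0.08 12 [-41.7  80.7  61.8] [-51. -32.]
0.09 13 [-44.1  88.9  60.6] [-52.1 -36.4]
0.1 11 [-41.5  98.2  61.7] [-50.1 -33.3]
0.03 15 [20.8 30.7 38.8] [12.2 29.6]
0.04 13 [22.1 40.3 38.4] [11.5 31.1]
0.05 16 [23.2 49.9 38.6] [12.5 35. ]
0.06 16 [21.8 60.  37.8] [ 9.7 32.6]
0.07 19 [21.4 69.8 38.5] [10.5 31.6]
0.08 14 [19.1 80.  36. ] [11.1 28.3]
0.09 15 [21.9 90.7 36.5] [12.8 30.8]
0.03 15 [54.5 29.3 39.3] [44.5 64.2]
0.04 14 [53.3 39.6 37.5] [45.3 61.4]
0.05 19 [55.4 50.5 38.2] [43.  68.7]
0.06 23 [55.5 60.5 38.4] [40.8 69.3]
0.07 14 [54.  69.6 38.4] [42.1 64.4]
0.08 17 [54.2 79.7 37. ] [44.6 62.4]
0.09 14 [54.7 91.1 38.8] [44.7 63.6]
```

The held blade is at x = -42.2 and its neighbour at 21.6, a spacing of 63.8 mm where 64 is wanted. I'll lower it 23 mm.

arm_command(targets=[[0,0,8,0,0,0],[0,0,7,0,0,0],[0,0,4,0,0,0],[0,0,2,0,0,0],[0,0,1,0,0,0],[0,0,0,0,0,0]])

```text
clock: 5.75
position: [0.6051, -0.1331, 0.0455]
tool_rot: [-3.141, -0.001, -1.709]
force: [0.1, -0.0, -1.8]
grip_width: 0.0225
```

arm_command(targets=[[0,0,1.5,0,0,0],[0,0,1,0,0,0],[0,0,0,0,0,0]])

```text
clock: 6.05
position: [0.6054, -0.1332, 0.0454]
tool_rot: [-3.14, -0.0, -1.709]
force: [0.7, -0.8, -1.6]
grip_width: 0.0227
```

arm_command(targets=[[0,0,3,0,0,0],[0,0,1,0,0,0]])

```text
clock: 6.25
position: [0.606, -0.1334, 0.0449]
tool_rot: [-3.138, -0.0, -1.709]
force: [-2.0, 0.6, 4.6]
grip_width: 0.0228
```

Contact at +4.6 N, with the height as expected. I'll open to about 47 mm and rise.

arm_command(targets=[[0,0,0,0,0,0],[0,0,0,0,0,0],[0,0,0,0,0,0],[0,0,-10,0,0,0],[0,0,-20,0,0,0],[0,0,-30,0,0,0],[0,0,-40,0,0,0],[0,0,-10,0,0,0]], grip=55)

```text
clock: 7.05
position: [0.6049, -0.1334, 0.1592]
tool_rot: [-3.14, -0.0, -1.71]
force: [0.7, 0.4, -0.3]
grip_width: 0.0468
```

```bash
python3 - <<'E'
from h import *
g=T([.5759,-.0851],81.7,[-.130-.010,0]);print(g)
go([*g,.14],81.7-90)
E
```

```text
[ 0.55569013 -0.22363361]
t 7.05 pos [ 0.6049 -0.1334  0.1592] F [ 0.7  0.4 -0.3] w 0.0468
shift [96.2 36.3 19.1] turn [-6.000e-02 -7.000e-02 -8.965e+01]
```

arm_command(targets=[[32,12,5,0,0,0],[32,12,5,0,0,0],[32,12,5,0,0,0],[0,0,0,0,0,-8.4],[0,0,0,0,0,-8.4],[0,0,0,0,0,-8.4],[0,0,0,0,0,-8.4],[0,0,0,0,0,-8.4]])

```text
clock: 7.85
position: [0.555, -0.227, 0.1482]
tool_rot: [-3.138, -0.006, -0.957]
force: [-0.1, -0.1, -0.8]
grip_width: 0.0468
```

arm_command(targets=[[0,0,0,0,0,-8.4],[0,0,0,0,0,-8.4],[0,0,0,0,0,-8.4],[0,0,0,0,0,-8.4],[0,0,0,0,0,-8.4],[0,0,0,0,0,-3],[0,0,0,0,0,0]])

```text
clock: 8.55
position: [0.554, -0.2279, 0.1493]
tool_rot: [3.139, -0.006, -0.148]
force: [-1.0, -0.4, 0.1]
grip_width: 0.0466
```

```bash
python3 - <<'E'
from h import *
go([*T([.5759,-.0851],81.7,[-.14,0]),.06],81.7-90)
grab('top','t4');grab('side','s4')
im=np.hstack([cv2.resize(cv2.imread('pics/t4.png')[80:200,180:300],None,fx=3.3,fy=3.3,interpolation=2),cv2.resize(cv2.imread('pics/s4.png')[150:270,140:260],None,fx=3.3,fy=3.3,interpolation=2)])
cv2.imwrite('pics/c6.png',im)
o=[.5759,-.0851];th=81.7
W=cloud(load('s4')).reshape(-1,3)
l=np.c_[np.array([L(o,th,p) for p in W]),W[:,2]]
for x0,x1 in((-.06,-.024),(.006,.036),(.038,.07)):
  q=l[(l[:,0]>x0)&(l[:,0]<x1)&(l[:,2]>.026)&(l[:,2]<.065)]
  for y0 in np.arange(-.1,.12,.02):
    k=abs(q[:,1]-y0)<.01
    if k.sum()>5: print(round(y0,3),k.sum(),(q[k].mean(0)*1000).round(1),'z95 %.1f'%(1000*np.percentile(q[k][:,2],95)))
E
```

```text
t 8.55 pos [ 0.554  -0.2279  0.1493] F [-1.  -0.4  0.1] w 0.0466
shift [ 0.5 -4.7 89.3] turn [ 0.14 -0.35 -0.16]
-0.1 22 [-39.5 -99.7  42.6] z95 48.0
-0.08 41 [-37.5 -81.3  42.4] z95 51.3
-0.06 34 [-37.9 -60.8  42.9] z95 49.2
-0.04 30 [-37.8 -40.5  41.5] z95 49.1
-0.02 29 [-38.6 -20.4  44.2] z95 50.6
0.0 38 [-40.8  -1.   41.9] z95 50.2
0.02 29 [-39.5  19.8  40.9] z95 47.2
0.04 30 [-42.   39.5  37.8] z95 42.5
0.06 41 [-41.3  59.9  37.4] z95 41.5
0.08 29 [-42.1  80.5  37.2] z95 42.3
0.1 9 [-44.6  95.4  37.2] z95 41.8
-0.1 30 [ 25.8 -98.4  43.5] z95 49.4
-0.08 35 [ 24.4 -79.9  43.7] z95 51.3
-0.06 34 [ 26.2 -60.6  43.6] z95 51.2
-0.04 33 [ 26.5 -39.9  43.7] z95 50.6
-0.02 31 [ 26.1 -19.8  42.8] z95 48.7
0.0 34 [25.1 -0.4 42.7] z95 49.4
0.02 31 [23.4 19.6 40.3] z95 46.0
0.04 28 [22.9 39.7 39. ] z95 44.6
0.06 40 [22.1 60.6 38.4] z95 44.2
0.08 27 [21.9 80.1 38.5] z95 41.8
0.1 12 [22.2 94.  38.6] z95 42.8
-0.1 27 [ 57.5 -98.4  44.2] z95 52.2
-0.08 41 [ 58.7 -80.5  44.1] z95 51.7
-0.06 37 [ 58.5 -59.9  45.3] z95 51.6
-0.04 32 [ 58.4 -40.1  43.1] z95 50.9
-0.02 32 [ 57.3 -20.6  42.8] z95 48.1
0.0 35 [57.  -1.  42.2] z95 48.4
0.02 31 [55.3 19.4 40.9] z95 46.5
0.04 31 [54.5 39.8 37.7] z95 42.7
0.06 46 [54.9 60.6 37.2] z95 42.8
0.08 31 [54.3 80.2 37.6] z95 41.4
0.1 10 [54.6 94.5 38.9] z95 42.6
```

View pics/c6.png

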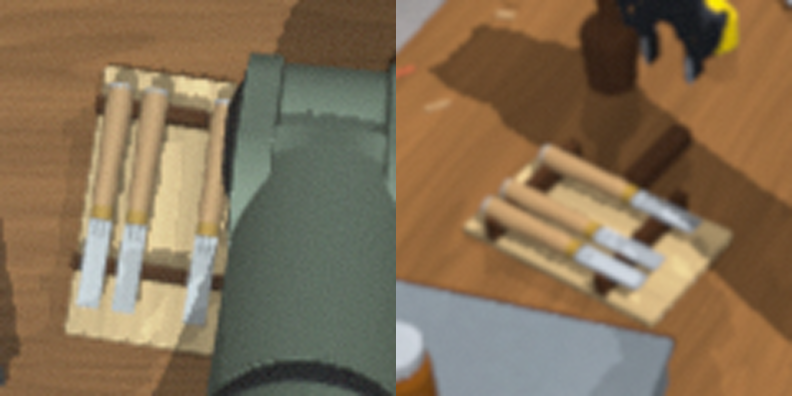

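The chisel is seated level with its neighbours, handle on the same side. Next I'll take the handle.

arm_command(targets=[[0.5,-4.7,20,0.14,-0.35,-0.16],[0,0,30,0,0,0],[0,0,30,0,0,0],[0,0,20,0,0,0],[0,0,10,0,0,0],[0,0,5,0,0,0],[0,0,0,0,0,0]])

```text
clock: 9.35
position: [0.5558, -0.2218, 0.0283]
tool_rot: [3.141, 0.001, -0.156]
force: [-0.4, 0.2, 1.2]
grip_width: 0.0468
```

```bash
python3 - <<'E'
from h import *
go([*T([.5759,-.0851],81.7,[-.14,0]),.028],81.7-90)
E
```

```text
t 9.35 pos [ 0.5558 -0.2218  0.0283] F [-0.4  0.2  1.2] w 0.0468
shift [0.2 1.8 0.3] turn [ 0.05  0.03 -0.63]
```

arm_command(targets=[[0,1.8,0,0,0,-0.6],[0,0,0,0,0,0],[0,0,0,0,0,0],[0,0,0,0,0,0],[0,0,0,0,0,0],[0,0,0,0,0,0]], grip=0, grip_force=60)

```text
clock: 9.95
position: [0.5564, -0.2241, 0.0309]
tool_rot: [3.14, -0.002, -0.146]
force: [1.6, 0.7, -5.4]
grip_width: 0.025
```

```bash
python3 - <<'E'
from h import *
s=bot.observe(); print(s['position'],np.degrees(s['tool_rot']),s['force'],s['moment'],s['grip_width'])
fm=np.array([(0.712257+.405548)/2,(0.11152+.060372)/2]);r=99.47
ro=T(fm,r,[.1,0]);print('riser',ro)
# handle grip pose at tray back 40 mm before mouth: tray centre riser x=-.1-.03-.075
for tb in(-.14,.03): print(tb,T(ro,r,[tb-.075-.14,0]))
p=T(ro,r,[-.14-.075-.14,0]); go([*p,s['position'][2]],r-90)
E
```

```text
[ 0.55643302 -0.22407924  0.03085591] [ 1.79925409e+02 -1.27973548e-01 -8.34816464e+00] [ 1.57321907  0.74301903 -5.39285685] [-0.14321987  0.07939864 -0.20464554] 0.02500882983799033
riser [0.54244938 0.18458319]
-0.14 [ 0.60085795 -0.16557883]
0.03 [0.57288765 0.00210439]
t 9.95 pos [ 0.5564 -0.2241  0.0309] F [ 1.6  0.7 -5.4] w 0.025
shift [ 35.5 -64.3  -0. ] turn [  0.09  -0.12 -17.82]
```

arm_command(targets=[[0,0,2,0,0,0],[0,0,0.5,0,0,0],[0,0,0,0,0,0]])

```text
clock: 10.25
position: [0.5565, -0.2243, 0.0295]
tool_rot: [3.14, -0.003, -0.146]
force: [-2.6, 2.9, 8.2]
grip_width: 0.0252
```

```bash
cat >> h.py <<'E'
def edge(d,us,v0,v1,z,sgn,u_of_v=False):
    "sub-pixel wood/grey transitions in R-B along columns us between rows v0(u)..v1(u); world pts at z"
    im=cv2.GaussianBlur(d['color'].astype(np.float32),(3,3),0.7);g=im[...,0]-im[...,2];out=[]
    for u in us:
        a,b=int(v0(u)),int(v1(u));p=g[a:b,u];h=np.gradient(p)*sgn;i=int(np.argmax(h))
        if 0<i<len(h)-1:
            den=h[i-1]-2*h[i]+h[i+1];o=.5*(h[i-1]-h[i+1])/den if den else 0
            out.append(px(d,u,a+i+o,z))
    return np.array(out)
E
python3 - <<'E'
from h import *
a=load('t0');f=lambda x,o:(x+.5)/5-.5+o
li=lambda p,q:(lambda u:f(p[1],80)+(f(q[1],80)-f(p[1],80))*(u-f(p[0],85))/(f(q[0],85)-f(p[0],85)))
U=li((75,122),(382,70));D=li((150,645),(463,597))
up=edge(a,range(103,160),lambda u:U(u)-4,lambda u:U(u)+5,.072,-1)
dn=edge(a,range(118,174),lambda u:D(u)-4,lambda u:D(u)+5,.072,1)
fs=[]
for E in(up,dn):
    v=cv2.fitLine(E[:,:2].astype(np.float32),cv2.DIST_HUBER,0,.001,.001).ravel();v*=1
    print('dir',np.degrees(np.arctan2(v[1],v[0]))%180,'pt',v[2:]);
    n=L([0,0],99.47,v[2:]);fs.append(n[1]);print('lateral',n, 'rms',np.std([L([0,0],99.47,p)[1] for p in E])*1000)
print('width',abs(fs[0]-fs[1]),'centre lat',np.mean(fs),'front-corner est lat',L([0,0],99.47,[0.54244938,0.18458319])[1])
s=bot.observe();print(s['position'],s['force'])
E
```

```text
dir 99.670525 pt [0.69771725 0.20193659]
lateral [ 0.08438834 -0.72143354] rms 0.2916675020514146
dir 99.49271 pt [0.38724288 0.17421447]
lateral [ 0.10812673 -0.4106292 ] rms 0.19827060080551337
width 0.31080433836028154 centre lat -0.5660313714376979 front-corner est lat -0.5654265048504744
[ 0.55647562 -0.2243012   0.02953234] [-2.61642869  2.89340655  8.20968896]
```

arm_command(targets=[[2.5,-5.5,-0.6,0,0,-1.5],[2.8,-5.3,0,0,0,-1.6],[3.1,-5.1,0,0,0,-1.6],[3.4,-5,0,0,0,-1.6],[3.7,-4.8,0,0,0,-1.6],[4,-4.6,0,0,0,-1.6],[4.3,-4.4,0,0,0,-1.6],[4.4,-4.2,0,0,0,-1.6]])

```text
clock: 11.05
position: [0.5891, -0.1846, 0.0299]
tool_rot: [3.138, -0.002, 0.092]
force: [1.3, -1.8, -3.2]
grip_width: 0.025
```

```bash
python3 - <<'E'
from h import *
ro=[.54245,.18458];go([*T(ro,99.55,[-.355,0]),.03],9.55)
E
```

```text
t 11.05 pos [ 0.5891 -0.1846  0.0299] F [ 1.3 -1.8 -3.2] w 0.025
shift [ 13.9 -17.9  -0.1] turn [ 0.22 -0.13 -4.25]
```

arm_command(targets=[[2.5,-2,0,0.1,0,-0.8],[2.5,-2,0,0.1,0,-0.8],[2.5,-2,0,0,0,-0.8],[2.5,-2,0,0,0,-0.8],[2.5,-2,0,0,0,-0.6],[1.5,-1,0,0,0,-0.4],[0,0,0,0,0,0]])

```text
clock: 11.75
position: [0.6028, -0.1704, 0.0297]
tool_rot: [3.142, -0.002, 0.174]
force: [0.2, -0.7, -3.7]
grip_width: 0.0249
```

```bash
python3 - <<'E'
from h import *
ro=[.54245,.18458];go([*T(ro,99.55,[-.355,0]),.03],9.55)
grab('top','t5');grab('side','s5')
crop('t5',95,80,260,220,4.5,'c7')
E
```

```text
t 11.75 pos [ 0.6028 -0.1704  0.0297] F [ 0.2 -0.7 -3.7] w 0.0249
shift [-0.6 -5.  -0.3] turn [-0.   -0.11  0.44]
```

View pics/c7.png

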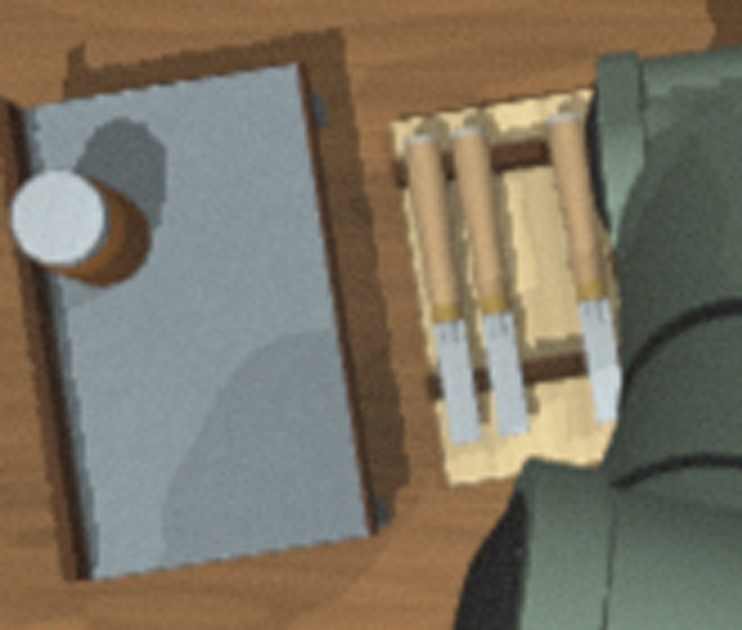

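The tray is aligned before the mouth, with its back corners at crop (395,122) and (450,487). I'll measure its lateral offset and yaw against the shelf.

```bash
cat >> h.py <<'E'
def edges(d,p,q,z,vert,w=4):
    "fit line to brightness edge near pixel segment p-q; returns (yaw mod 180, pt, std of residual mm)"
    im=cv2.GaussianBlur(d['color'].astype(np.float32).sum(2),(3,3),0.7);k=1 if vert else 0
    if vert: im=im.T; p,q=p[::-1],q[::-1]
    out=[]
    for u in range(int(min(p[0],q[0]))+3,int(max(p[0],q[0]))-2):
        c=p[1]+(q[1]-p[1])*(u-p[0])/(q[0]-p[0]);a=int(round(c))-w;h=abs(np.gradient(im[a-1:a+2*w+2,u]))[1:-1];i=int(np.argmax(h))
        if 0<i<len(h)-1:
            o=.5*(h[i-1]-h[i+1])/(h[i-1]-2*h[i]+h[i+1]);e=(u,a+i+o);out.append(px(d,*(e[::-1] if vert else e),z))
    E=np.array(out)[:,:2].astype(np.float32);v=cv2.fitLine(E,cv2.DIST_HUBER,0,.001,.001).ravel()
    r=(E-v[2:])@np.array([-v[1],v[0]]);return np.degrees(np.arctan2(v[1],v[0]))%180,v[2:],1000*np.median(abs(r))
E
python3 - <<'E'
from h import *
d=load('t5');f=lambda x,y:((x+.5)/4.5-.5+95,(y+.5)/4.5-.5+80)
ro=[.54245,.18458];th=99.55
for n,p,q,z,v in[('shelf up',(40,105),(298,64),.072,0),('shelf dn',(90,580),(372,535),.072,0),('shelf front',(300,66),(372,533),.072,1),('tray up',(395,122),(590,92),.012,0),('tray dn',(450,487),(605,462),.012,0),('tray back',(395,122),(450,487),.012,1)]:
    y,pt,r=edges(d,f(*p),f(*q),z,v);print(n,round(y,2),(L(ro,th,pt)*1000).round(1),'res',round(r,2))
s=bot.observe();print('tcp',L(ro,th,s['position'])*1000,np.degrees(s['tool_rot']))
b=load('s5')
W=cloud(b).reshape(-1,3);l=np.c_[np.array([L(ro,th,p) for p in W]),W[:,2]]
m=(l[:,0]>-.3)&(l[:,0]<-.14)&(abs(l[:,1])<.12)&(l[:,2]>.009)&(l[:,2]<.017)
A=np.c_[l[m][:,:2],np.ones(m.sum())];print('board plane tilt deg',np.degrees(np.linalg.lstsq(A,l[m][:,2],rcond=None)[0][:2]),l[m][:,2].mean())
E
```

```text
shelf up 99.39 [ -13.  -155.4] res 0.31
shelf dn 99.56 [-47.7 153.3] res 0.48
shelf front 9.52 [-98.1 -19.2] res 0.15
tray up 99.2 [-211.3 -122.2] res 0.47
tray dn 100.04 [-189.6  126.6] res 0.8
tray back 9.58 [-143.7  -10.7] res 0.58
tcp [-360.00091476   -0.4856319 ] [-1.79990664e+02 -1.05820896e-01  9.96674372e+00]
board plane tilt deg [-0.01352394  0.01832699] 0.013114554176683658
```

arm_command(targets=[[1.3,-5,0,0,0,0],[1.3,-6,0,0,0,0],[0.1,-7,0,0,0,0],[0.1,-7,0,0,0,0],[0.1,-5,0,0,0,0],[0,0,0,0,0,0]])

```text
clock: 12.45
position: [0.5996, -0.1374, 0.0297]
tool_rot: [-3.142, -0.001, 0.174]
force: [0.8, -0.2, -3.8]
grip_width: 0.0248
```

```bash
python3 - <<'E'
from h import *
d=grab('top','t6');grab('side','s6');f=lambda x,y:((x+.5)/4.5-.5+95,(y+.5)/4.5-.5+80)
ro=[.54245,.18458];th=99.55
s=bot.observe();l=L(ro,th,s['position']);print('tcp',l*1000,s['position'],np.degrees(s['tool_rot']),s['force'])
def im(p): # project
    c=d['R']@p+d['t'];return (K(d)*c[0]/c[2]+d['cx'],K(d)*c[1]/c[2]+d['cy'])
bx=l[0]+.1415
W=lambda x,y,z:im(np.array([*T(ro,th,[x,y]),z]))
for n,p,q,v in[('up',(bx,-.125),(bx-.07,-.125),0),('dn',(bx,.125),(bx-.06,.125),0),('back',(bx+.075,-.12),(bx+.075,.12),1)]:
    y,pt,r=edges(d,W(*p,.012) if n=='back' else W(p[0]+.07,p[1],.012),W(*q,.012),.012,v);print(n,round(y,2),(L(ro,th,pt)*1000).round(1),'res',round(r,2))
E
```

```text
tcp [-327.51219838   -2.92711096] [ 0.59967352 -0.13790764  0.02962214] [-1.79988007e+02 -7.56257243e-02  9.93715103e+00] [ 0.32630092  2.05297143 -4.53610294]
up 98.8 [-184.  -124.8] res 0.57
dn 96.95 [-202.1  127. ] res 3.58
back 9.69 [-113.9    0.2] res 1.04
```

arm_command(targets=[[0.1,-6,0.2,0,0,0],[0,-7,0,0,0,0.1],[0.1,-7,0,0,0,0],[0,-7,0,0,0,0],[0.1,-7,0,0,0,0],[0,-7,0,0,0,0],[0.1,-7,0,0,0,0],[0,-3,0,0,0,0]])

```text
clock: 13.35
position: [0.591, -0.0858, 0.0296]
tool_rot: [3.14, -0.002, 0.169]
force: [0.2, -3.5, -2.2]
grip_width: 0.0249
```

```bash
cat > st.py <<'E'
from h import *
ro=[.54245,.18458];th=99.55
s=bot.observe();l=L(ro,th,s['position'])*1000;F=s['force']
print('tcp',l.round(1),'z',s['position'][2].round(4),'yaw',np.degrees(s['tool_rot'][2]).round(2),'back x',(l[0]+215.7).round(1),'F riser',L([0,0],th,F).round(1),round(F[2],1),'M',np.round(s['moment'],2),'t',s['clock'])
E
python3 st.py
```

```text
tcp [-274.7   -3. ] z 0.0296 yaw 9.7 back x -59.0 F riser [-3.5  0.4] -2.2 M [-0.59 -0.03  0.02] t 13.35
```

The tray is 40 mm inside the bay with no side force. I'll continue.

arm_command(targets=[[0,-6,0,0,0,0],[0,-7,0,0,0,0],[0,-7,0,0,0,0],[0,-7,0,0,0,0],[0,-7,0,0,0,0],[0,-7,0,0,0,0],[0,-5,0,0,0,0],[0,-3,0,0,0,0]])

```text
clock: 14.15
position: [0.5819, -0.0331, 0.0296]
tool_rot: [3.14, -0.002, 0.169]
force: [0.9, -4.2, -2.9]
grip_width: 0.0251
```

```bash
python3 st.py
```

```text
tcp [-221.2   -2.8] z 0.0296 yaw 9.7 back x -5.5 F riser [-4.3 -0.2] -2.9 M [-0.63  0.05  0.04] t 14.15
```

arm_command(targets=[[0,-5,0,0,0,0],[0,-6,0,0,0,0],[0,-6,0,0,0,0],[0,-5,0,0,0,0],[0,-4,0,0,0,0],[0,-3,0,0,0,0],[0,-3,0,0,0,0],[0,-2,0,0,0,0]])

```text
clock: 14.95
position: [0.5757, 0.0031, 0.0296]
tool_rot: [3.139, -0.002, 0.169]
force: [1.1, -3.7, -1.1]
grip_width: 0.0251
```

```bash
python3 st.py
```

```text
tcp [-184.5   -2.7] z 0.0296 yaw 9.68 back x 31.2 F riser [-3.8 -0.4] -1.1 M [-0.71  0.02 -0.  ] t 14.95
```

arm_command(targets=[[0,-1.5,0,0,0,0],[0,-1.5,0,0,0,0],[0,-1.5,0,0,0,0],[0,-1.5,0,0,0,0]])

```text
clock: 15.35
position: [0.5747, 0.0091, 0.0296]
tool_rot: [3.139, -0.002, 0.168]
force: [0.5, -3.4, -1.7]
grip_width: 0.0248
```

arm_command(targets=[[0,-1,0,0,0,0],[0,-1,0,0,0,0],[0,-1,0,0,0,0]])

```text
clock: 15.65
position: [0.5741, 0.0121, 0.0296]
tool_rot: [3.139, -0.002, 0.168]
force: [0.2, -4.6, -0.2]
grip_width: 0.025
```

arm_command(targets=[[0,-1,0,0,0,0],[0,-1,0,0,0,0],[0,-1,0,0,0,0]])

```text
clock: 15.95
position: [0.5736, 0.0152, 0.0296]
tool_rot: [3.139, -0.002, 0.168]
force: [0.5, -3.5, -2.3]
grip_width: 0.0248
```

arm_command(targets=[[0,-1,0,0,0,0],[0,-1,0,0,0,0],[0,-1,0,0,0,0]])

```text
clock: 16.25
position: [0.5731, 0.0184, 0.0296]
tool_rot: [3.139, -0.002, 0.168]
force: [2.2, -6.1, -2.1]
grip_width: 0.025
```

arm_command(targets=[[0,-0.8,0,0,0,0],[0,0,0,0,0,0]])

```text
clock: 16.45
position: [0.5732, 0.0189, 0.0296]
tool_rot: [3.138, -0.002, 0.168]
force: [1.4, -1.9, -3.1]
grip_width: 0.0247
```

arm_command(targets=[[0,-1,0,0,0,0],[0,-1,0,0,0,0]])

```text
clock: 16.65
position: [0.5732, 0.0194, 0.0297]
tool_rot: [3.137, -0.002, 0.167]
force: [3.9, -10.1, -1.6]
grip_width: 0.0245
```

arm_command(targets=[[0,-1,0,0,0,0],[0,-0.5,0,0,0,0]])

```text
clock: 16.85
position: [0.5733, 0.0195, 0.0297]
tool_rot: [3.135, -0.002, 0.167]
force: [1.6, -4.9, -2.3]
grip_width: 0.025
```

```bash
python3 st.py; python3 - <<'E'
from h import *
grab('side','s7');grab('top','t7')
im=np.hstack([cv2.resize(cv2.imread('pics/t7.png')[70:220,80:240],None,fx=2.5,fy=2.5,interpolation=2),cv2.resize(cv2.imread('pics/s7.png')[170:320,90:250],None,fx=2.5,fy=2.5,interpolation=2)])
cv2.imwrite('pics/c8.png',im)
E
```

```text
tcp [-167.9   -3. ] z 0.0297 yaw 9.55 back x 47.8 F riser [-5.1 -0.7] -2.3 M [-0.85 -0.02  0.36] t 16.85
```

View pics/c8.png

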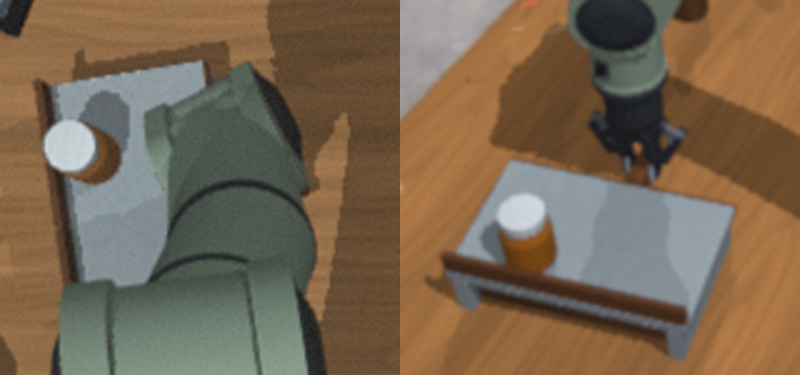

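The tray is under the shelf and the handle is still out front; the jar hasn't moved. Motion stalls at back x of about 48 mm. I'll push once more, gently, to confirm it's bearing on the stop.

arm_command(targets=[[0,-1.3,0,0,0,0],[0,-1.3,0,0,0,0]])

```text
clock: 17.15
position: [0.5733, 0.0198, 0.0298]
tool_rot: [3.132, -0.002, 0.166]
force: [2.9, -11.1, -0.3]
grip_width: 0.0247
```

```bash
python3 st.py
```

```text
tcp [-167.6   -3. ] z 0.0298 yaw 9.5 back x 48.1 F riser [-11.5  -1. ] -0.3 M [-2.02 -0.24  0.45] t 17.15
```

Force rises to 11.5 N for 0.3 mm of motion, so the tray is bearing on the stop. Releasing.

arm_command(targets=[[0,0,0,0,0,0],[0,0,0,0,0,0],[0,0,0,0,0,0],[0,0,0,0,0,0]], grip=60)

```text
clock: 17.55
position: [0.5735, 0.0217, 0.0302]
tool_rot: [3.134, -0.004, 0.167]
force: [0.6, 0.2, 0.1]
grip_width: 0.0515
```

arm_command(targets=[[0,1.5,-8,0,0,0],[0,0,-15,0,0,0],[0,0,-25,0,0,0],[0,0,-35,0,0,0],[0,5,-35,0,0,0],[0,40,-20,0,0,0],[0,45,0,0,0,0],[0,45,0,0,0,0]])

```text
clock: 18.35
position: [0.5967, -0.1076, 0.184]
tool_rot: [3.136, -0.009, 0.18]
force: [1.5, 0.0, 0.3]
grip_width: 0.0508
```

arm_command(targets=[[0,45,0,0,0,0],[0,45,0,0,0,0],[0,45,0,0,0,0],[0,40,0,0,0,0],[0,0,0,0,0,0]])

```text
clock: 18.85
position: [0.6274, -0.2941, 0.1938]
tool_rot: [3.132, -0.015, 0.174]
force: [-1.3, 0.1, -0.4]
grip_width: 0.0509
```

```bash
python3 st.py; python3 - <<'E'
from h import *
grab('side','s8');grab('top','t8')
im=np.hstack([cv2.resize(cv2.imread('pics/t8.png')[70:220,80:240],None,fx=2.5,fy=2.5,interpolation=2),cv2.resize(cv2.imread('pics/s8.png')[110:320,90:250],(400,525),interpolation=2)[:375]])
cv2.imwrite('pics/c9.png',im)
E
```

```text
tcp [-486.2   -4.3] z 0.1938 yaw 9.97 back x -270.5 F riser [0.3 1.3] -0.4 M [0.05 0.06 0.  ] t 18.85
```

View pics/c9.png

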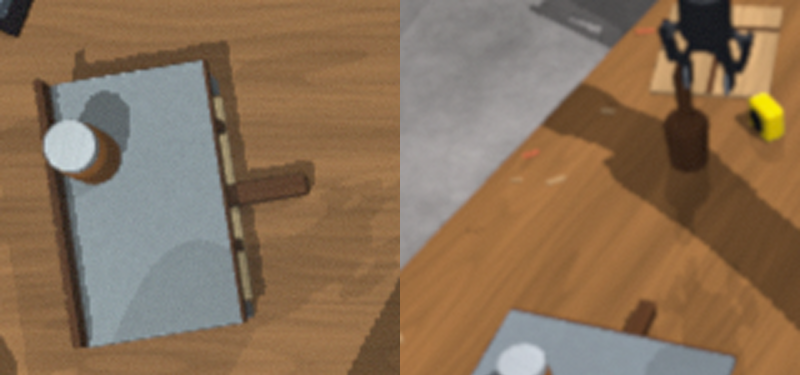

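The tray sits evenly under the shelf with its handle out front, and the jar, mallet and tape are in place. I'll lift clear of the mallet, check the numbers and hand in.

arm_command(targets=[[0,0,-30,0,0,0],[0,0,-30,0,0,0],[0,0,0,0,0,0]])

```text
clock: 19.25
position: [0.6268, -0.2831, 0.2575]
tool_rot: [3.137, -0.015, 0.184]
force: [-0.9, 0.2, -0.5]
grip_width: 0.0513
```

```bash
python3 - <<'E'
from h import *
d=grab('top','t9');e=grab('side','s9');ro=[.54245,.18458];th=99.55
f=lambda x,y:((x+.5)/2.5-.5+80,(y+.5)/2.5-.5+70)
y,pt,r=edges(d,f(218,100),f(251,295),.012,1,3);print('front edge',y,L(ro,th,pt)*1000,r)
for u,v in[(307,176),(310,190)]: print('handle end',L(ro,th,px(d,*f(u,v),.038))*1000)
o=load('s0')
g=lambda q:cv2.cvtColor(q['color'],cv2.COLOR_RGB2GRAY)
for n,(u,v,w,h) in dict(mallet=(190,134,28,46),tape=(226,145,20,22),jar=(126,244,30,36)).items():
    m=cv2.matchTemplate(g(e)[v-8:v+h+8,u-8:u+w+8],g(o)[v:v+h,u:u+w],cv2.TM_CCOEFF_NORMED);_,c,_,p=cv2.minMaxLoc(m);print(n,c,np.array(p)-8)
print(bot.observe()['clock'])
E
```

```text
front edge 9.63168 [-93.71798693   4.92803071] 0.20313795
handle end [-194.32932858   -6.97274972]
handle end [-195.25279261   10.13364275]
mallet 0.9603402018547058 [0 0]
tape 0.8759784698486328 [0 0]
jar 0.999673068523407 [0 0]
19.35
```

```bash
python3 -c "
from workcell import bot
print(bot.job_done())"
```

```text
the job is handed in; nothing more can be done
None
```

The chisel is in the tray's empty slot, and the tray is under the shelf against the back stop and released. The job was handed in at about 19 s.

**Chisel:** I picked the smallest of the three look-alikes. It sits level with its neighbours, 64 mm from the next one, with its handle on the same side.

**Tray:** It went in flat and straight, and I felt no side force or catching. About 48 mm into the riser it stopped yielding: the force rose to about 11 N for 0.3 mm of travel. I took that as gentle contact with the stop and opened the jaws.

**Last checks:**
- The mallet, tape measure and jar match their starting pictures with no pixel shift. The tape match was weaker, at 0.88.
- The arm is clear, with no contact force.
- The tray's final position rests on the handle end in the last picture. My raw reading was about 5 mm off what I expected. I put about 4 mm of that down to the camera seeing the lower edge of the handle's end face, leaving about 1.5 mm.
- The edge fit I ran for the tray's front probably caught the shelf edge instead, so I ignored its position.
- I did not push the tray again after release to confirm it was still touching the stop.

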